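# Shut the stopper drawer, open the weights drawer

## Task

One drawer of the grey bench-top chest has been left out, and the chest's interlock keeps the other drawers locked until it is home. Push that drawer fully shut, then pull the drawer with the bar handle wide open, leave it open and let go.

Things in the scene. Friction and masses are not known exactly. Their poses are not given: they have to be found in the camera images.
- left_out (a joint): the knob drawer left out (rubber stoppers inside): m out, 0 fully shut, 0.12 outer stop, starts 0.08 to 0.11; 2 N friction, stays where put. The grey chest, 418 wide x 240 deep x 112 mm high, fixed, holds 3 equal white drawers side by side, 130 mm apart, in any order, pulls towards the robot, reachable from straight above.
- left_out_knob (a point): on that drawer's steel knob: on its level axis, mid-head, 35 mm out from the drawer's front, 80 mm above the bench. Head 28 mm across, 16 mm thick, its flat outer face 8 mm beyond this point; neck 12 mm thick. Axes: +x level into the chest (push that way to shut), +y along its front, +z up. Moves with the drawer. The third drawer, shut, has the same knob.
- wanted (a joint): the only drawer with a bar handle (brass weights inside): m out, 0 fully shut (as it starts), 0.12 outer stop; 2 N friction, stays where put. While another drawer is out the interlock lets it move only some 10 mm; with the others home it runs free. Bystanders: a 65 mm jar on the chest's far half, a beaker and a tube rack about 100 mm high on the bench beside the chest.
- wanted_bar (a point): middle of that drawer's steel bar handle: 12 mm thick, 90 mm long along the chest's front, its axis 42 mm out from the drawer's front (36 mm free behind it, but for a post 40 mm either side of the middle), 86 mm above the bench. Axes: +x level into the chest (pull towards -x), +y along the bar, +z up. Moves with the drawer.

How it is judged (in metres and radians):
On the way, in this order (a step that is already met when the one before it is completed fails the run):
1. the drawer that was left out is fully shut, the bar-handled one still shut (value of joint left_out below 0.01 m and value of joint wanted below 0.02 m), for 0.2 s.
2. the bar-handled drawer is pulled open (value of joint wanted above 0.075 m), for 0.2 s.
At the end, for the whole second after the job is handed in: the drawer that was left out is shut to within 10 mm, and the bar-handled drawer is out by more than 75 mm of its 120 mm travel, at rest and released (value of joint left_out below 0.01 m and value of joint wanted above 0.075 m and velocity of joint wanted between -0.01 and 0.01 m/s); the robot touches nothing.
It also fails if it takes over 45 s, if anything falls off the work surface, if the arm or the gripper's body presses on something with over 40 N, if the wrist force passes 120 N, or if a joint passes its speed limit or range.

## Robot

A 6-joint arm with a two-finger parallel gripper is mounted at the origin on the work surface. World frame = base frame: x ahead of the robot, y to its left, z up, the work surface at z = 0. Lengths are in mm, angles in degrees, forces in N, time in s.
With the tool pointing down it reaches from about 300 to 750 mm from the base axis. Payload 8.5 kg.
Tool frame: the origin (TCP) lies between the finger pads; the fingertips stand 22 mm ahead of it and the grasp point (between the pads) lies 3 mm ahead of it; z points along the fingers, x is the direction in which the jaws open and shut, and the axes are right-handed (so a half turn about z gives the same grasp; the last joint's range is limited). The gripper opens to 88 mm and grips with 3 to 60 N. Pads are 18 mm wide; open, the fingers measure 123 mm over their backs; the gripper's body (75 mm by 187 mm) begins 45 mm behind the grasp point.
Start: joints at [-75.59, 21.807, 74.336, -0, 83.858, -12.336], TCP at [247.509, -491.142, 260.748] pointing down, gripper open.
Joint ranges: [-178.18, 178.18], [-50.72, 133.34], [12.68, 142.11], [-81.47, 261.47], [9.98, 163.14], [-165.26, 165.26]. Speed limits (degrees/s): [136.94, 136.94, 180, 180, 180, 180].

## Interface

Orientations are given as a 3x3 rotation matrix whose columns are the frame's x, y, z axes.
In Python, from plant import monitor, viewer, workorder gives the robot as it stands.
- The arm moves only by the tool drive_tool, never from a script. Its argument "deltas" is a list of rows, each a list of 7 numbers: the shift along the tool's x, y, z in mm, then the turn, a rotation vector about the tool's x, y, z in rad, then the finger opening in mm, from 0 to 88.1. A call has 1 to 12 rows; each row is the pose to reach, as a shift and turn from the pose commanded when the call began, along the tool's axes at that moment; what a row does not reach only later rows make up. A row lasts 1/8 s, in which the tool goes at most 62.5 mm and 10.7 degrees, less where a joint would pass 70% of its speed; a pose out of reach is approached as far as the arm can. A call with a gripper value outside its range is refused whole. The fingers move at their own pace and stop on an object; "newtons" is the grip in N (left out, the last holds). Time passes only in rows, so rows that repeat a pose let the fingers close. It gives the time, the measured TCP pose, the force and the opening at its end, in the units of the state.
- monitor.get_state(): the state, without advancing time (a new reading comes with each control period).
- viewer.camera(name): name is "scene" or "top" or "wrist"; returns the picture (480x640x3 uint8, red, green, blue); there is no depth.
- viewer.camera_model(name): a dict with "fovy" (degrees; the focal length in pixels is half the picture's height over the tangent of half this angle, whatever the lens; pixels are square), "cx", "cy" (the principal point, pixels), "camera_from_world" (4x4, takes a point from world to camera coordinates); the wrist camera has in their place "tool_from_camera" (4x4, takes a point from camera to tool coordinates, whose origin is the TCP and whose axes are the tool frame's). Camera axes: x right, y down, z forward; pixel columns grow to the right and rows downward; lengths in mm; the calibration is good to about 2 mm. The wrist camera is an equidistant fisheye: a pixel r from the principal point sees the ray r / f radians off the axis. A picture is of the moment at which its call begins: read the wrist's pose just before it. camera_model takes no time and is no camera call.
- workorder.hand_in(): hands the job in, once; it reports no verdict.
Trained networks look in the newest picture that a camera, given by its name, has taken for a name from the list of things; names that differ only in an ending like _2 or _b are one class to them, and where a whole thing is asked for, a point or a joint stands for the part that bears it (a point fixed in the world has none). Each returns a list of dicts, best first, with "score" (0 to 1); they miss things now and then, are a little off and sometimes report something else, mostly with a low value. They report only what shows in the picture. A call takes as long as a camera call.
- viewer.regions_of(camera, name): "mask" (480x640 bool, what is visible of it) and "rect" ([left, top, width, height] in pixels, round what is visible of it).
The state is a dict: "clock": time; "joint_positions": joint angles; "joint_velocities": joint speeds; "tau": joint torques, N m; "position": TCP position; "eef_rot": TCP orientation; "wrist_force": force on the tool from outside, world axes, zero at the start; "ft_torque": the same for the moment, N m; "opening": finger opening in mm.
Only numpy, scipy, OpenCV 4.12 (cv2) and the standard library are available. Lean on these libraries where they do the work, as an engineer would, in place of code of your own. Each camera call takes 0.05 s, during which the arm holds its last target.

## Working session

There is one attempt and no reset: what is moved stays moved. The work goes in short steps, Python scripts to look and compute and a tool call to move; the robot and the scene stay as the last step left them, time stands still between calls to the robot, and variables do not carry over. Pictures are saved under pics/ and viewed, and the job is handed in when it is done.

Besides the shell and the picture viewer there is one more tool, called after "Call:" in YAML: its name, and indented under it one key for each argument. drive_tool: Moves the arm, as the interface text tells. Its arguments: {"type":"object","properties":{"deltas":{"type":"array"},"newtons":{"type":"number"}},"required":["deltas"]}

```bash
mkdir -p pics; ls
python3 - <<'E'
from plant import monitor, viewer, workorder
import cv2, numpy as np
s=monitor.get_state()
for k,v in s.items(): print(k,np.round(v,3).tolist())
for c in ["scene","top"]:
    im=viewer.camera(c); cv2.imwrite(f"pics/{c}1.png",im[:,:,::-1])
    m=viewer.camera_model(c); print(c,{k:np.round(v,3).tolist() for k,v in m.items()})
    for n in ["left_out_knob","wanted_bar","left_out","wanted"]:
        for r in viewer.regions_of(c,n): 
            ys,xs=np.nonzero(r["mask"]); print(c,n,round(r["score"],2),r["rect"],xs.mean().round(1),ys.mean().round(1),len(xs))
E
```

```text
pics
clock 0.0
joint_positions [-75.591, 21.84, 74.385, 0.002, 83.858, -12.337]
joint_velocities [0.022, -0.157, 0.016, 0.045, 0.06, 0.023]
tau [-0.002, -43.793, -22.456, 0.071, 0.035, -0.0]
position [247.451, -490.912, 260.148]
eef_rot [[0.45, -0.893, -0.0], [-0.893, -0.45, 0.001], [-0.001, -0.0, -1.0]]
wrist_force [-0.864, -0.849, -0.188]
ft_torque [-0.008, 0.018, -0.009]
opening 88.057
scene {'fovy': 54.055, 'cx': 319.052, 'cy': 243.806, 'camera_from_world': [[0.141, 0.99, 0.008, -107.749], [0.591, -0.077, -0.803, -330.636], [-0.794, 0.118, -0.596, 1262.137], [0.0, 0.0, 0.0, 1.0]]}
scene left_out_knob 0.69 [366.2, 185.6, 82.3, 34.2] 408.5 208.2 1797
scene wanted_bar 0.67 [214.3, 208.7, 65.2, 6.4] 243.4 212.1 389
scene left_out 0.97 [369.1, 189.5, 78.8, 32.0] 408.8 208.2 1786
top {'fovy': 52.542, 'cx': 319.641, 'cy': 243.434, 'camera_from_world': [[0.019, -1.0, -0.013, 9.463], [-0.997, -0.018, -0.07, 690.889], [0.069, 0.014, -0.997, 674.352], [0.0, 0.0, 0.0, 1.0]]}
top left_out_knob 0.93 [153.4, 243.2, 110.5, 97.7] 214.2 286.5 6346
top wanted_bar 0.84 [369.5, 282.4, 80.5, 52.5] 408.4 315.2 1287
top left_out 0.68 [158.0, 243.8, 107.8, 104.7] 214.2 286.6 6405
top wanted 0.67 [369.7, 285.0, 79.9, 50.8] 408.0 315.7 1246
```

View pics/scene1.png

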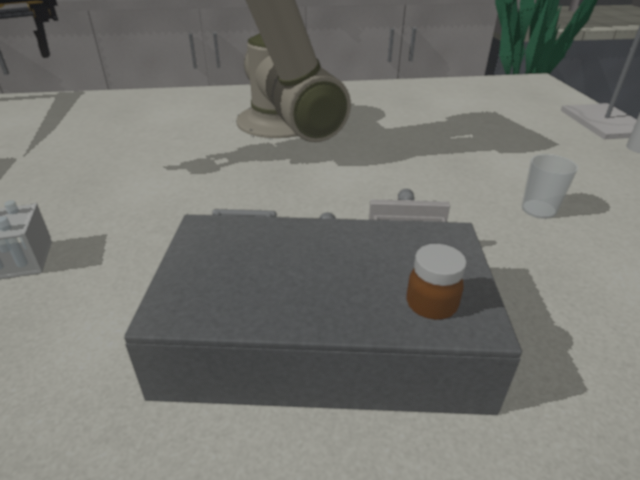

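View pics/top1.png

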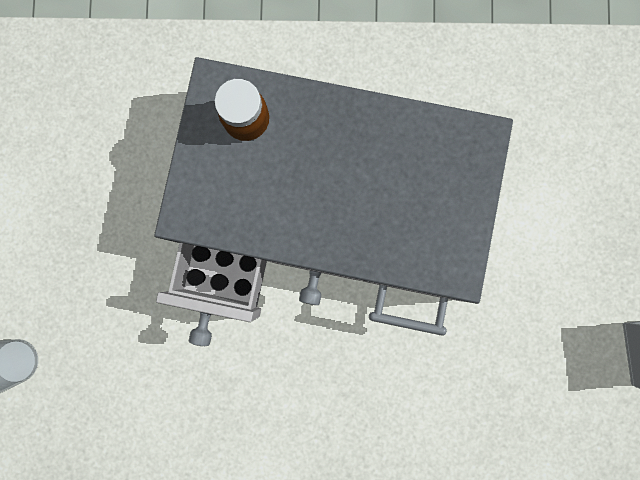

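The pictures show the pulled-out knob drawer on the left in the top view, with its head near (200,335). The shut knob is in the middle, near (310,293). The bar is on the right, running from (375,317) to (443,330). I'll enlarge these areas and triangulate.

```bash
cat > h.py <<'E'
import numpy as np
from plant import viewer
M={c:viewer.camera_model(c) for c in("scene","top")}
def ray(c,u,v):
    m=M[c];T=np.array(m["camera_from_world"]);f=240/np.tan(np.radians(m["fovy"]/2))
    d=T[:3,:3].T@np.array([(u-m["cx"])/f,(v-m["cy"])/f,1]);o=-T[:3,:3].T@T[:3,3]
    return o,d/np.linalg.norm(d)
def atz(c,u,v,z):
    o,d=ray(c,u,v);return o+d*(z-o[2])/d[2]
def tri(p,q):
    (a,d),(b,e)=ray("top",*p),ray("scene",*q)
    s=np.linalg.lstsq(np.c_[d,-e],b-a,rcond=None)[0]
    x,y=a+s[0]*d,b+s[1]*e
    return (x+y)/2,np.linalg.norm(x-y)
def proj(c,P):
    m=M[c];T=np.array(m["camera_from_world"]);f=240/np.tan(np.radians(m["fovy"]/2))
    p=T[:3,:3]@P+T[:3,3];return f*p[0]/p[2]+m["cx"],f*p[1]/p[2]+m["cy"]
E
python3 - <<'E'
from h import *
import cv2
t=cv2.imread("pics/top1.png");s=cv2.imread("pics/scene1.png")
cv2.imwrite("pics/t2.png",cv2.resize(t[230:360,140:460],None,fx=2.5,fy=2.5,interpolation=cv2.INTER_CUBIC))
cv2.imwrite("pics/s2.png",cv2.resize(s[180:235,190:460],None,fx=2.9,fy=2.9,interpolation=cv2.INTER_CUBIC))
print("knob",tri((200.5,336),(405.5,196)));print("bar",tri((409,324),(245.5,212.5)))
C=[atz("top",*p,112) for p in((195,58),(512,120),(480,302),(155,237))]
for c in C:print(c.round(1))
for i in range(4):
    d=C[(i+1)%4]-C[i];print(np.linalg.norm(d).round(1),np.degrees(np.arctan2(d[1],d[0])).round(2))
print("knob@80",atz("top",200.5,336,80),"bar@86",[atz("top",*p,86).round(1) for p in((375,317.5),(443,330.5),(409,324))])
E
```

```text
knob (array([563.05574945, 173.77044022,  85.10690177]), np.float64(0.3442267429791922))
bar (array([584.59213006, -93.17556614,  88.48881803]), np.float64(4.171801463645411))
[922.  187.3 112. ]
[ 846.3 -220.2  112. ]
[ 615.4 -178.9  112. ]
[688.8 229.2 112. ]
414.4 -100.53
234.6 169.86
414.7 79.81
237.0 -10.2
knob@80 [562.45419184 175.24006139  80.        ] bar@86 [array([591.6, -51.8,  86. ]), array([ 576.8, -139.5,   86. ]), array([584.2, -95.7,  86. ])]
```

View pics/t2.png

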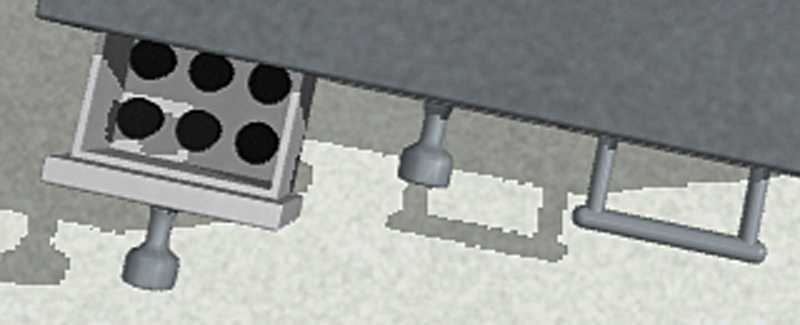

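View pics/s2.png

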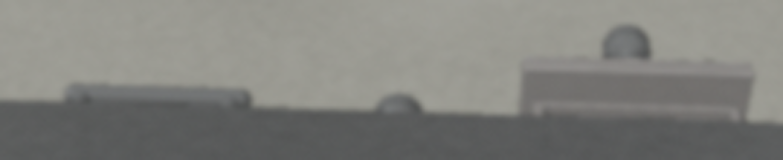

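```bash
cat >> h.py <<'E'
from plant import monitor
def delta(target,yaw=-100.15,p=None):
    s=monitor.get_state();R=np.array(s["eef_rot"]);p=np.array(s["position"]) if p is None else np.array(p)
    from scipy.spatial.transform import Rotation as Q
    a=np.radians(yaw);x=np.array([np.cos(a),np.sin(a),0]);z=np.array([0,0,-1.]);G=np.c_[x,np.cross(z,x),z]
    return (R.T@(np.array(target)-p)).round(1),Q.from_matrix(R.T@G).as_rotvec().round(4)
E
python3 - <<'E'
from h import *
print(delta([504,184,200],p=[247.5,-491.1,260.7]))
E
```

```text
(array([-487.4, -532.9,   60.8]), array([0.000e+00, 1.000e-04, 6.439e-01]))
```

Call:
drive_tool:
  deltas:
    - [-487,-533,20,0,0,0.644,0]
    - [-487,-533,20,0,0,0.644,0]
    - [-487,-533,20,0,0,0.644,0]
    - [-487,-533,20,0,0,0.644,0]
    - [-487,-533,20,0,0,0.644,0]
    - [-487,-533,20,0,0,0.644,0]
    - [-487,-533,20,0,0,0.644,0]
    - [-487,-533,20,0,0,0.644,0]
    - [-487,-533,20,0,0,0.644,0]
    - [-487,-533,60,0,0,0.644,0]
    - [-487,-533,60,0,0,0.644,0]
    - [-487,-533,60,0,0,0.644,0]
  newtons: 20

```text
clock: 2.0
position: [504.6, 186.1, 200.0]
eef_rot: [[-0.175, -0.985, -0.0], [-0.985, 0.175, 0.0], [-0.0, 0.0, -1.0]]
wrist_force: [0.7, -0.9, 1.7]
opening: 0.3
```

```bash
cat >> h.py <<'E'
def wray(u,v,s):
    m=viewer.camera_model("wrist");T=np.array(m["tool_from_camera"]);f=240/np.tan(np.radians(m["fovy"]/2))
    d=np.array([u-m["cx"],v-m["cy"]]);r=np.linalg.norm(d);t=r/f
    c=np.r_[d/max(r,1e-9)*np.sin(t),np.cos(t)]
    R=np.array(s["eef_rot"]);return R@T[:3,3]+np.array(s["position"]),R@T[:3,:3]@c
def watz(u,v,z,s):
    o,d=wray(u,v,s);return (o+d*(z-o[2])/d[2]).round(1)
E
python3 - <<'E'
from h import *
import cv2,json
s=monitor.get_state();json.dump({k:np.array(v).tolist() for k,v in s.items()},open("s1.json","w"))
im=viewer.camera("wrist");cv2.imwrite("pics/w1.png",im[:,:,::-1])
print(s["position"],{k:np.round(v,2).tolist() for k,v in viewer.camera_model("wrist").items()})
for n in ["left_out_knob","wanted_bar"]:
    for r in viewer.regions_of("wrist",n): print(n,r["score"],r["rect"])
E
```

```text
[504.5907367  186.10065873 199.99538207] {'fovy': 65.71, 'cx': 328.09, 'cy': 241.25, 'tool_from_camera': [[1.0, -0.0, 0.0, 0.62], [0.0, 0.96, 0.29, -77.22], [-0.0, -0.29, 0.96, -124.1], [0.0, 0.0, 0.0, 1.0]]}
left_out_knob 0.89 [229.3, 0.2, 203.2, 175.1]
wanted_bar 0.7 [543.5, 25.0, 96.5, 75.1]
```

View pics/w1.png

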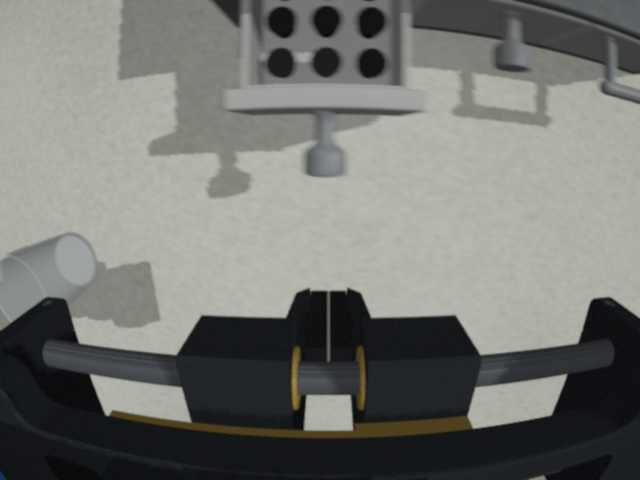

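The wrist view shows the knob head around (325,160), level with the finger gap at column 328. The beaker is at lower left, clear of the path.

Run:
```python
from h import *
import json
s=json.load(open("s1.json"))
print("knob@80",watz(325,161,80,s),"face bottom edge@80",watz(325,172,80,s))
# triangulate wrist with top
a,d=ray("top",200.5,336);b,e=wray(325,161,s)
q=np.linalg.lstsq(np.c_[d,-e],b-a,rcond=None)[0];print((a+q[0]*d).round(1),(b+q[1]*e).round(1))
k=np.array([562.7,174.5,0]);u=np.array([.9844,-.176,0])
print("along/lat from tcp to knob",(k-np.array(s["position"]))@u,(k-np.array(s["position"]))@[.176,.9844,0])
```

```text
knob@80 [561.  177.4  80. ] face bottom edge@80 [553.8 178.7  80. ]
[561.2 177.8  69.9] [560.2 177.6  70. ]
along/lat from tcp to knob 59.24447473081778 -1.1924581157773246
```

Call:
drive_tool:
  deltas:
    - [0,0,55,0,0,0,0]
    - [0,0,109,0,0,0,0]
    - [0,0,109,0,0,0,0]
    - [0,-20,109,0,0,0,0]
    - [0,-35,109,0,0,0,0]
    - [0,-45,109,0,0,0,0]
    - [0,-55,109,0,0,0,0]
    - [0,-65,109,0,0,0,0]
    - [0,-75,109,0,0,0,0]
    - [0,-83,109,0,0,0,0]
    - [0,-90,109,0,0,0,0]
    - [0,-90,109,0,0,0,0]

```text
clock: 3.65
position: [593.6, 167.6, 91.6]
eef_rot: [[-0.177, -0.984, 0.001], [-0.984, 0.177, 0.0], [-0.0, -0.001, -1.0]]
wrist_force: [0.9, -0.4, -0.4]
opening: 0.6
```

Run:
```python
from h import *
import cv2
s=monitor.get_state();print(s["clock"],s["position"].round(1) if hasattr(s["position"],'round') else s["position"],s["wrist_force"])
im=viewer.camera("top");cv2.imwrite("pics/t3.png",im[:,:,::-1])
im=viewer.camera("wrist");cv2.imwrite("pics/w3.png",im[:,:,::-1])
```

```text
3.65 [593.6 167.6  91.6] [ 0.88870028 -0.43252151 -0.41262529]
```

View pics/w3.png

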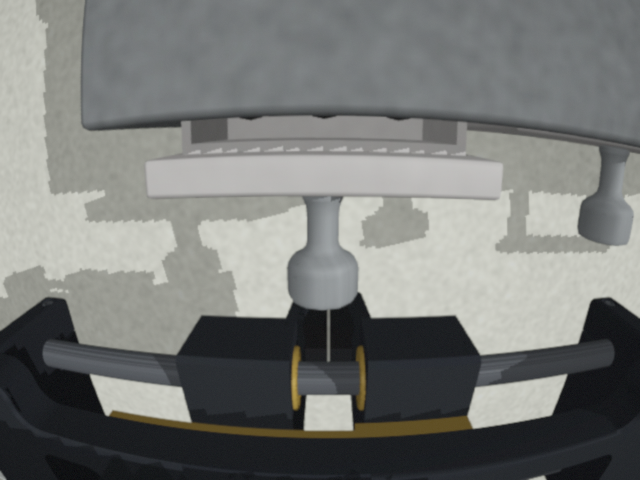

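The drawer is moving with the fingers and the push is centred on the knob. I estimate about 30 mm is left.

Call:
drive_tool:
  deltas:
    - [0,-8,0,0,0,0,0]
    - [0,-16,0,0,0,0,0]
    - [0,-22,0,0,0,0,0]
    - [0,-26,0,0,0,0,0]
    - [0,-28,0,0,0,0,0]
    - [0,-28,0,0,0,0,0]

```text
clock: 4.5
position: [619.3, 163.0, 91.6]
eef_rot: [[-0.176, -0.984, -0.004], [-0.984, 0.176, 0.0], [0.001, 0.003, -1.0]]
wrist_force: [-7.8, 0.6, 4.1]
opening: 0.5
```

Call:
drive_tool:
  deltas:
    - [0,-1,0,0,0,0,0]
    - [0,-2,0,0,0,0,0]
    - [0,-2,0,0,0,0,0]

```text
clock: 4.88
position: [619.5, 163.0, 91.6]
eef_rot: [[-0.175, -0.984, -0.008], [-0.984, 0.175, 0.0], [0.001, 0.008, -1.0]]
wrist_force: [-16.8, 1.5, 7.6]
opening: 0.5
```

Call:
drive_tool:
  deltas:
    - [0,30,0,0,0,0,0]
    - [0,30,-60,0,0,0,0]
    - [0,30,-110,0,0,0,0]
    - [60,30,-110,0,0,0,0]
    - [120,30,-110,0,0,0,0]
    - [180,30,-110,0,0,0,0]
    - [240,30,-110,0,0,0,0]
    - [260,30,-110,0,0,0,0]
    - [260,30,-110,0,0,0,0]

```text
clock: 6.0
position: [547.3, -88.9, 201.9]
eef_rot: [[-0.178, -0.984, 0.001], [-0.984, 0.178, -0.0], [-0.0, -0.001, -1.0]]
wrist_force: [0.1, 1.2, -0.2]
opening: 0.2
```

Run:
```python
from h import *
import cv2,json
s=monitor.get_state();json.dump({k:np.array(v).tolist() for k,v in s.items()},open("s2.json","w"));print(s["position"],s["eef_rot"])
im=viewer.camera("wrist");cv2.imwrite("pics/w4.png",im[:,:,::-1])
im=viewer.camera("top");cv2.imwrite("pics/t4.png",im[:,:,::-1])
```

```text
[547.28120693 -88.85063193 201.91406573] [[-1.78134777e-01 -9.84005805e-01  7.58954159e-04]
 [-9.84006096e-01  1.78134773e-01 -7.28511821e-05]
 [-6.35101410e-05 -7.59792848e-04 -9.99999709e-01]]
```

View pics/w4.png

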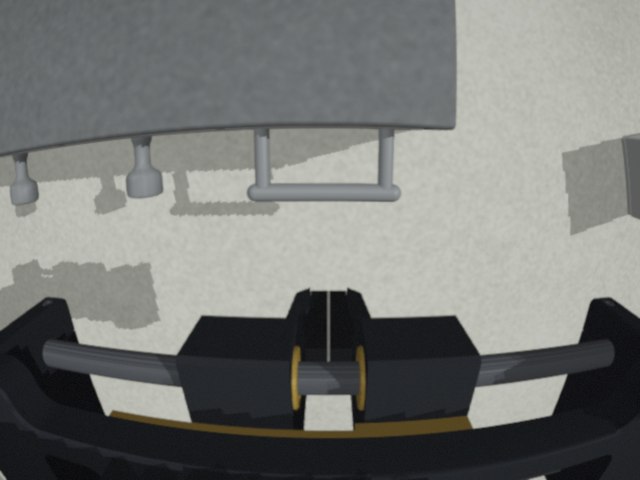

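View pics/t4.png

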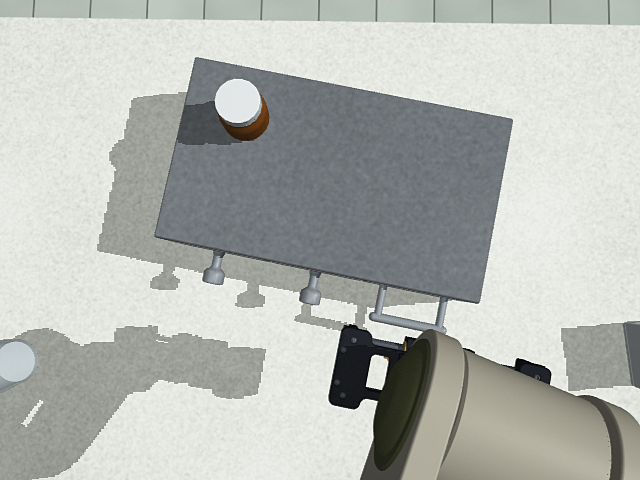

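The left-out drawer is home: both knobs now stand equally far from the chest front. In the wrist view the bar runs from (249,192) to (400,192), with the chest edge at row 127.

Run:
```python
from h import *
import json
s=json.load(open("s2.json"))
a,d=ray("top",409,323.7);b,e=wray(324.5,192,s)
q=np.linalg.lstsq(np.c_[d,-e],b-a,rcond=None)[0];print("tri",(a+q[0]*d).round(1),(b+q[1]*e).round(1))
P=np.array(s["position"]);R=np.array(s["eef_rot"])
for n,X in dict(barL=watz(249,192,86,s),barR=watz(400,192,86,s),bar=watz(324.5,192,86,s),edge=watz(325,127,112,s),scenetop=np.array([584.6,-94.5,87.])).items(): print(n,X,"tool",(R.T@(X-P)).round(1))
```

```text
tri [585.3 -94.3  94.5] [585.5 -94.2  94.4]
barL [593.6 -44.7  86. ] tool [-51.7 -37.6 115.9]
barR [ 575.6 -143.    86. ] tool [ 48.2 -37.4 115.9]
bar [584.2 -93.9  86. ] tool [ -1.6 -37.1 115.9]
edge [ 625.5 -102.   112. ] tool [ -1.  -79.2  90. ]
scenetop [584.6 -94.5  87. ] tool [ -1.1 -37.6 114.9]
```

Call:
drive_tool:
  deltas:
    - [0,-40,0,0,0,0,0]
    - [0,-61.5,0,0,0,0,0]
    - [0,-61.5,0,0,0,0,0]
    - [0,-61.5,40,0,0,0,0]
    - [0,-61.5,75,0,0,0,0]
    - [0,-61.5,75,0,0,0,0]

```text
clock: 6.85
position: [606.1, -97.5, 124.9]
eef_rot: [[-0.175, -0.985, -0.005], [-0.985, 0.175, 0.002], [-0.001, 0.005, -1.0]]
wrist_force: [0.3, 0.6, -0.3]
opening: 0.1
```

Run:
```python
from h import *
import cv2
im=viewer.camera("wrist");cv2.imwrite("pics/w5.png",im[:,:,::-1])
```

```text
(no output)
```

View pics/w5.png

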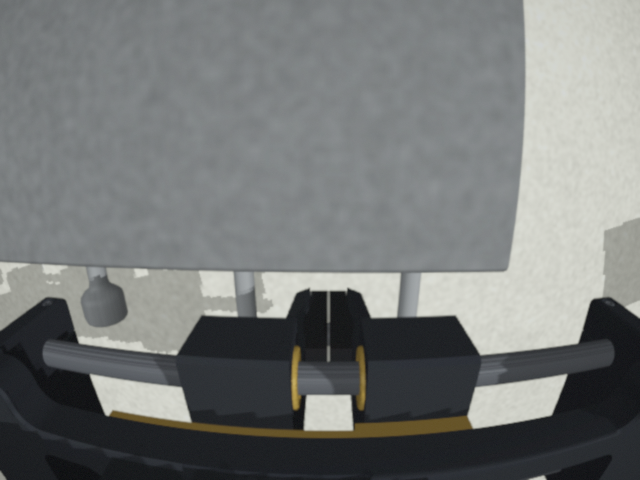

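The fingers stand between the posts (columns 245 and 408) and clear of the chest edge, with no force reading. Next I go down behind the bar and pull.

Call:
drive_tool:
  deltas:
    - [0,0,15,0,0,0,0]
    - [0,0,30,0,0,0,0]
    - [0,0,30,0,0,0,0]
    - [0,5,30,0,0,0,0]
    - [0,10,30,0,0,0,0]
    - [0,15,30,0,0,0,0]
    - [0,21,30,0,0,0,0]
    - [0,27,30,0,0,0,0]
    - [0,33,30,0,0,0,0]
    - [0,33,30,0,0,0,0]

```text
clock: 8.15
position: [574.3, -93.0, 96.7]
eef_rot: [[-0.176, -0.984, -0.002], [-0.984, 0.176, 0.0], [-0.0, 0.002, -1.0]]
wrist_force: [-0.7, 0.2, -0.2]
opening: 0.2
```

Call:
drive_tool:
  deltas:
    - [0,7,0,0,0,0,0]
    - [0,14,0,0,0,0,0]
    - [0,21,0,0,0,0,0]
    - [0,28,0,0,0,0,0]
    - [0,35,0,0,0,0,0]
    - [0,42,0,0,0,0,0]
    - [0,49,0,0,0,0,0]
    - [0,56,0,0,0,0,0]
    - [0,63,0,0,0,0,0]
    - [0,69,0,0,0,0,0]
    - [0,74,0,0,0,0,0]
    - [0,74,0,0,0,0,0]

```text
clock: 9.65
position: [501.6, -80.2, 96.7]
eef_rot: [[-0.176, -0.984, -0.001], [-0.984, 0.176, -0.0], [0.0, 0.001, -1.0]]
wrist_force: [-0.1, 0.3, -0.9]
opening: 0.6
```

Run:
```python
from h import *
import cv2
s=monitor.get_state();print(s["wrist_force"])
im=viewer.camera("wrist");cv2.imwrite("pics/w6.png",im[:,:,::-1])
```

```text
[-0.0689785   0.3258957  -0.90549929]
```

View pics/w6.png

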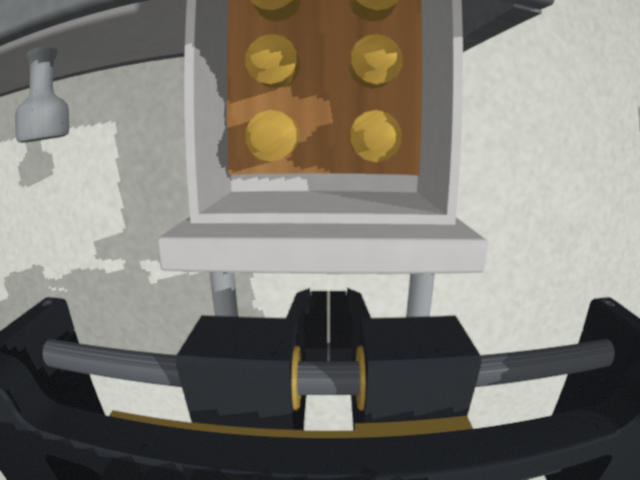

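The drawer came out with the brass weights in it and its front is at row 245. Next I centre the fingers in the gap and lift out.

Call:
drive_tool:
  deltas:
    - [0,-4,0,0,0,0,0]
    - [0,-8,0,0,0,0,0]
    - [0,-8,0,0,0,0,0]
    - [0,-8,-40,0,0,0,0]
    - [0,-8,-100,0,0,0,0]
    - [0,-8,-150,0,0,0,0]
    - [0,50,-150,0,0,0,0]
    - [0,100,-150,0,0,0,0]
    - [0,100,-150,0,0,0,0]
    - [0,100,-150,0,0,0,0]

```text
clock: 10.95
position: [404.5, -62.8, 247.1]
eef_rot: [[-0.176, -0.984, 0.001], [-0.984, 0.176, -0.001], [0.0, -0.001, -1.0]]
wrist_force: [1.2, 0.1, -0.4]
opening: 0.3
```

Run:
```python
from h import *
import cv2
s=monitor.get_state();print(s["wrist_force"])
im=viewer.camera("top");cv2.imwrite("pics/t7.png",im[:,:,::-1])
im=viewer.camera("wrist");cv2.imwrite("pics/w7.png",im[:,:,::-1])
```

```text
[ 1.19496253  0.12213813 -0.37911767]
```

View pics/t7.png

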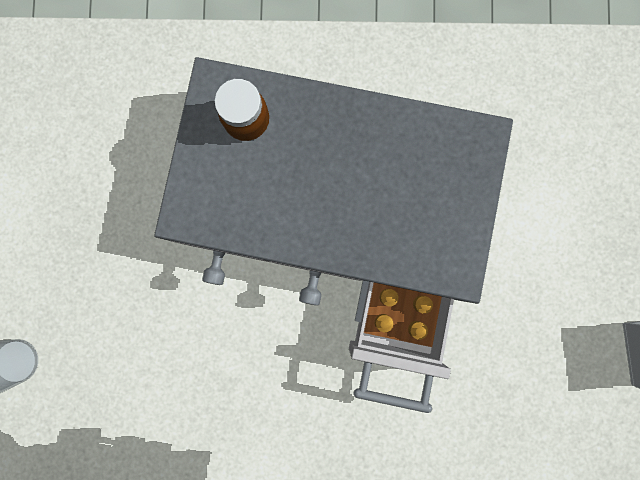

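View pics/w7.png

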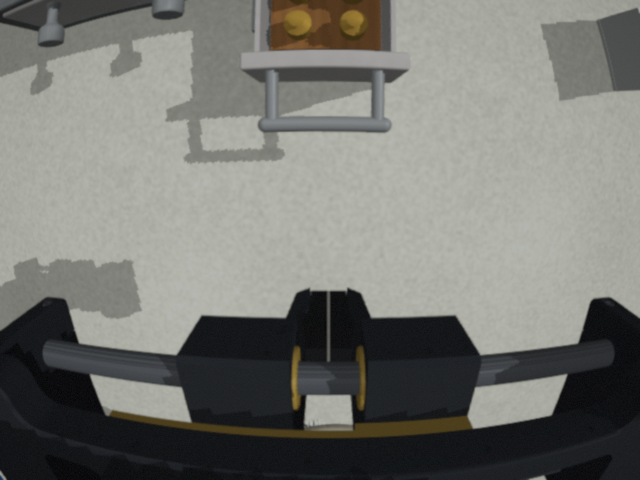

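The bar drawer stands open with its bar near (394,401) in the top view. Both knob drawers are shut and the arm is clear. I'll check how far it opened and then hand in.

Run:
```python
from h import *
a=atz("top",394,401.5,86);b=atz("top",409,323.7,86);u=np.array([.9844,-.176,0]);print("out",(b-a)@u)
k=atz("top",213,277,80)
print("knob shut travel",(k-np.array([562.2,175.2,80]))@u, "along",k@u,"other knob",atz("top",310.5,295,80)@u)
if (b-a)@u>80:
    from plant import workorder; print(workorder.hand_in())
```

```text
out 100.60281202720404
knob shut travel 78.73344511028982 along 601.3279251102899 other knob 603.3160777272542
the job is handed in; nothing more can be done
None
```

The left-out drawer is pushed shut, the bar-handled drawer is pulled open and released, and the job is handed in. It took about 11 s of the 45 s.

**How it was done:** I pushed the left-out drawer home on its knob with closed fingers, until it stopped moving and the wrist force rose to about 17 N. I then put the closed fingers behind the bar, pulled the drawer open, lifted out of the gap and backed off.

**Last checks, from the top camera before handing in:**
- **Bar drawer:** about 101 mm out, against the 75 mm needed.
- **Left-out drawer:** its knob stands within 2 mm of the depth of the other shut knob.
- **Robot:** clear of everything, with the wrist force at about 1 N, which is its unloaded reading.
- **Drawer at rest:** I did not measure the bar drawer's speed. I only saw it standing open in the last pictures.

**Disagreements:**
- **Heights:** the scene and top cameras put the knob at 85 mm and the bar at 88 mm. The wrist and top cameras gave 70 mm and 94 mm. The task text says 80 mm and 86 mm, so I used those figures; the level positions agreed to about 3 mm.
- **Bar length:** the bar measured about 100 mm in the wrist view against the stated 90 mm, probably because of its rounded ends.
- **Knob travel:** the left-out knob's measured travel was 79 mm, about 1 mm under the stated minimum of 80 mm, which is within calibration error.

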